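# Open the stove's sprung filler cap

### The job

The stove is cold and is to be refilled: push its red filler cap down against the spring until you feel the bottom, twist it anticlockwise until it is free, lift it out and set it down gently, upright with its grip on top, in the middle of the steel saucer, and let go. Do not force it: pushing and twisting with more than about 35 N in all breaks the catch. Leave the flame knob off, and leave the pan, the tumblers and the spice box where they are.

Things in the scene. Friction and masses are not known exactly. Their poses are not given: they have to be found in the camera images.
- stove: Heavy fixed single-burner liquid-fuel stove, steel box 260 (x) x 320 (y) x 85 mm high on rubber feet; origin under its centre, front faces its own -x. Burner centre at (+30, +60) mm, filler neck at (-65, -95) mm in its frame. It stays put when pushed.
- filler: Fixed aluminium filler neck, an upright tube of 72 mm outer diameter and 46 mm height on the stove's top; origin at the centre of its underside (85 mm above the slab), z up along the tube's axis. Two white dots on its rim, on its own +x and -x, mark where the cap's pins are caught; two red dabs mark the exit slots, 75 degrees anticlockwise (from above) from the dots.
- neck_roof (a point): Centre of the underside of the neck's roof, 38 mm above the neck's origin. The roof is 8 mm thick, with a 31 mm round hole for the stem and the two exit slots. Locked pins press up against it beside a catch that bars the way to the slots. They pass under the catch only when the cap is pushed down 3 to 14 mm: how far differs from stove to stove and cannot be seen, only felt.
- neck_slot (a point): One red dab on the rim, over the outer end of one of the two exit slots (the other lies half a turn away), which are straight, 11 mm wide and run out from the hole. A wall beyond each slot stops the pins once they are under the slots (cap turned 75 to 78 degrees from the dots). Clockwise the cap cannot turn.
- neck_dot (a point): One white dot on the rim, 33.5 mm from the axis on the neck's own +x; the other is half a turn away. A rigid bottom stop inside the neck halts the cap 2 mm deeper than the depth at which its pins clear the catch; it is felt as a sudden rise of the force. Push to it, stay near it, then twist.
- cap: Red filler cap, about 120 g, held down in the neck. Origin at the centre of the flat foot of its stem, z up. Stem 26 mm thick from 0 to 33 mm, disc of 62 mm diameter from 33 to 41 mm, wing above. At the start it is locked: x axis along the neck's own within 5 degrees, origin 30 mm above the neck's origin. It comes straight up out of the slots, and is clear when 18 mm above the locked height.
- cap_grip (a point): Point on the cap's wing, 64 mm above the cap's origin, good to grip. The wing reaches from 41 to 72 mm above the origin, is 52 mm long along the cap's own x axis and 14 mm thick along y. A spring pushes the cap up with 5 N, plus 0.25 N per mm pushed down. Contact forces between cap and neck (spring, bottom stop, end walls) of more than 35 N added up damage it; 6 to 20 N does the job.
- cap_pins (a point): Middle of the cap's two square 6 x 6 mm pins, 5 mm above the cap's origin; they stick out of the stem along the cap's own +x and -x, to 25 mm from the axis. With the pins under the slots the spring lifts the cap a few mm and it can be drawn out; if it hangs, the angle is off by a few degrees.
- saucer: Loose round steel saucer, 200 g, 132 mm across the rim, 14 mm high, flat inside over a diameter of 106 mm; origin at the centre of its underside, inner floor 4 mm above it.
- pan: Aluminium chai pan, loose on the burner, 156 mm across and 75 mm high, black handle reaching 190 mm from the centre along its own y; origin at the centre of its underside, 111 mm above the slab. Bystander.
- flame_knob (a joint): Black rotary lever knob on the stove's front: 0 = off, grows as it is turned on, to 1.6 rad. Must stay off.
- knob_tip (a point): Outer end of that knob's lever.
- spice_box: Loose orange plastic spice box, 126 x 96 x 69 mm; origin at the centre of its underside. Bystander.
- tumbler0: Loose glass tumbler on a fixed steel tray (170 x 240 x 18 mm, inner floor 3 mm above the slab), 54 mm across, 80 mm high; origin at the centre of its underside. Bystander.
- tumbler1: Loose glass tumbler on a fixed steel tray (170 x 240 x 18 mm, inner floor 3 mm above the slab), 54 mm across, 80 mm high; origin at the centre of its underside. Bystander.
- tumbler2: Loose glass tumbler on a fixed steel tray (170 x 240 x 18 mm, inner floor 3 mm above the slab), 54 mm across, 80 mm high; origin at the centre of its underside. Bystander.
- tumbler3: Loose glass tumbler on a fixed steel tray (170 x 240 x 18 mm, inner floor 3 mm above the slab), 54 mm across, 80 mm high; origin at the centre of its underside. Bystander.
- tumbler4: Loose glass tumbler on a fixed steel tray (170 x 240 x 18 mm, inner floor 3 mm above the slab), 54 mm across, 80 mm high; origin at the centre of its underside. Bystander.
Things that resemble listed ones, but are neither listed nor needed, are in the scene too. Of the things shaped like the cap, the red one is meant. What is shaped like the saucer but blue is not meant.

How it is judged (in metres and radians):
On the way, in this order (a step that is already met when the one before it is completed fails the run):
1. the cap is pushed down at least 2.5 mm against its spring (z of cap in the frame of filler below 0.0275 m and horizontal distance between cap and filler below 0.006 m), for 0.1 s.
2. the cap, still in the neck, is turned to its exit slots (angle between the x axis of cap and the x axis of filler, either way round above 1.15 rad and z of cap in the frame of filler below 0.04 m and horizontal distance between cap and filler below 0.006 m), for 0.1 s.
At the end, for the whole second after the job is handed in: The cap stands upright (within 7 degrees) and at rest on its stem in the saucer, its axis within 28 mm of the saucer's centre; the saucer lies flat on the slab; the flame knob is off (below 0.12 rad); pan, tumblers and spice box are within 20 mm of where they were (horizontal distance between cap and saucer below 0.028 m and z of cap in the frame of saucer between 0.001 and 0.008 m and angle between cap's own z axis and vertical below 0.12 rad and angle between saucer's own z axis and vertical below 0.08 rad and height (world z) of saucer below 0.006 m and linear speed of cap below 0.02 m/s and value of joint flame_knob below 0.12 rad and distance of each of pan, spice_box, tumbler0, tumbler1, tumbler2, tumbler3, tumbler4 from where it was at the start of the episode below 0.02 m); the robot touches nothing.
It fails at once if contact forces of more than 35 N in all between the cap and the filler neck (contact force between cap and filler above 35 N).
It fails at once if the cap is set down hard: more than 40 N between cap and saucer (contact force between cap and saucer above 40 N).
It fails at once if the flame knob is turned (value of joint flame_knob above 0.12 rad).
It fails at once if the pan, a tumbler or the spice box is moved more than 20 mm (distance of any of pan, spice_box, tumbler0, tumbler1, tumbler2, tumbler3, tumbler4 from where it was at the start of the episode above 0.02 m).
It also fails if it takes over 72 s, if anything falls off the work surface, if the arm or the gripper's body presses on something with over 40 N, if the wrist force passes 120 N, or if a joint passes its speed limit or range.

### The arm

A 6-joint arm with a two-finger parallel gripper is mounted at the origin on the work surface. World frame = base frame: x ahead of the robot, y to its left, z up, the work surface at z = 0. Lengths are in m, angles in degrees, forces in N, time in s.
With the tool pointing down it reaches from about 0.3 to 0.75 m from the base axis. Payload 8.5 kg.
Tool frame: the origin (TCP) lies on the centre line of the jaws, within the pads' length; the fingertips stand 19 mm ahead of it and the grasp point (between the pads) is the TCP (env.tcp_to_tips is the z of the fingertips in the tool frame, in m); z points along the fingers, y is the line along which they close (so a half turn about z gives the same grasp; the last joint's range is limited). The gripper opens to 85 mm and grips with 20 to 120 N. Pads are 22 mm wide; open, the fingers measure 114 mm over their backs; the gripper's body (76 mm by 85 mm) begins 54 mm behind the grasp point. The pads swing forward as they close: fully open they stand 13 mm farther back than shut.
Start: joints at [-76.564, 21.807, 74.336, -0, 83.858, -12.336], TCP at [0.239, -0.495, 0.25] pointing down, gripper open.
Joint ranges: [-178.18, 178.18], [-50.72, 133.34], [12.68, 142.11], [-81.47, 261.47], [9.98, 163.14], [-165.26, 165.26]. Speed limits (degrees/s): [136.94, 136.94, 180, 180, 180, 180].

### API

Orientations are given as a 3x3 rotation matrix whose columns are the frame's x, y, z axes.
In Python, from rig import env gives the robot as it stands.
- The arm moves only by the tool servo_tool, never from a script. Its argument "steps" is a list of rows, each an object of numbers: "tx", "ty", "tz": the shift along the world's x, y, z in cm; "yaw": the turn about the world's z in degrees; "claw": the finger opening in cm, from 0 to 8.54. In form: [{"tx": .., "ty": .., "tz": .., "yaw": .., "claw": ..}, ...]. A call has 1 to 20 rows; each row shifts and turns the commanded pose from where the row before left it; what a row does not reach is not made up. A row lasts 1/10 s, in which the tool goes at most 50 mm and 8.59 degrees, less where a joint would pass 70% of its speed; a pose out of reach is approached as far as the arm can. A call with a gripper value outside its range is refused whole. The fingers move at their own pace and stop on an object; "newtons" is the grip in N (left out, the last holds). Time passes only in rows, so rows that do not move let the fingers close. It gives the time, the measured TCP pose, the force, the opening and the grip force at its end, in the units of the state.
- env.observe(): the state, without advancing time (a new reading comes with each control period).
- env.get_image(name): name is "scene" or "top"; returns (picture, depth): 480x640x3 uint8, red, green, blue; 480x640 float32, m along the optical axis (not along the pixel's ray), 0 where there is no reading.
- env.camera_model(name): a dict with "fovy" (degrees; the focal length in pixels is half the picture's height over the tangent of half this angle, whatever the lens; pixels are square), "cx", "cy" (the principal point, pixels), "T" (4x4, takes a point from camera to world coordinates). Camera axes: x right, y down, z forward; pixel columns grow to the right and rows downward; lengths in m; the calibration is good to about 2 mm. A picture is of the moment at which its call begins. camera_model takes no time and is no camera call.
- env.close_job(): hands the job in; it is judged then, once.
The state is a dict: "time_s": time; "q": joint angles; "qvel": joint speeds; "joint_efforts": joint torques, N m; "position": TCP position; "tool_rot": TCP orientation; "ft_force": force on the tool from outside, world axes, zero at the start; "wrist_torque": the same for the moment, N m; "grip_width": finger opening in m; "gripper_force": force on a finger pad.
Only numpy, scipy, OpenCV 4.12 (cv2) and the standard library are available. Lean on these libraries where they do the work, as an engineer would, in place of code of your own. Each camera call takes 0.05 s, during which the arm holds its last target. There are 200 camera calls.

## Working session

There is one attempt and no reset: what is moved stays moved. The work goes in short steps, Python scripts to look and compute and a tool call to move; the robot and the scene stay as the last step left them, time stands still between calls to the robot, and variables do not carry over. Pictures are saved under pics/ and viewed, at most 10 in all, crops included, and the job is handed in when it is done.

Besides the shell and the picture viewer there is one more tool, called after "Call:" by a JSON object that holds its "fn" and its "kwargs". servo_tool: Moves the arm, as the interface text tells. Its arguments: {"type":"object","properties":{"steps":{"type":"array"},"newtons":{"type":"number"}},"required":["steps"]}

```bash
mkdir -p pics
cat > h.py <<'E'
import numpy as np, cv2
from rig import env
def grab(n):
    im,d=env.get_image(n); m=env.camera_model(n); np.savez(f'/tmp/{n}.npz',im=im,d=d); return im,d,m
def world(d,m):
    f=240/np.tan(np.radians(m['fovy']/2)); v,u=np.mgrid[0:480,0:640]
    p=np.stack([(u-m['cx'])/f*d,(v-m['cy'])/f*d,d],-1); T=np.array(m['T'])
    return p@T[:3,:3].T+T[:3,3]
def save(n,im): cv2.imwrite(f'pics/{n}.png',im[...,::-1])
E
python3 - <<'E'
from h import *
for n in('top','scene'):
    im,d,m=grab(n); save(n+'0',im); print(n,m['fovy'],m['cx'],m['cy'],np.round(m['T'],3).tolist())
s=env.observe();print({k:np.round(v,3).tolist() for k,v in s.items()})
E
```

```text
top 47.50287034647084 321.65692120381004 254.8459438227591 [[-0.028, -0.992, 0.121, 0.403], [-1.0, 0.029, 0.01, -0.14], [-0.013, -0.12, -0.993, 1.341], [0.0, 0.0, 0.0, 1.0]]
scene 46.78696882316284 318.3918510489388 248.3481201209117 [[0.773, 0.479, -0.415, 0.985], [0.634, -0.577, 0.515, -0.678], [0.008, -0.661, -0.75, 0.93], [0.0, 0.0, 0.0, 1.0]]
{'time_s': 0.1, 'q': [-76.565, 21.837, 74.38, 0.002, 83.86, -12.337], 'qvel': [-0.052, -0.149, -0.177, -0.042, 0.139, -0.013], 'joint_efforts': [0.004, -44.922, -23.166, -0.0, 0.004, 0.0], 'position': [0.239, -0.495, 0.25], 'tool_rot': [[0.901, 0.435, -0.0], [0.435, -0.901, 0.001], [0.0, -0.001, -1.0]], 'ft_force': [0.116, 0.558, 1.06], 'wrist_torque': [-0.002, -0.004, -0.009], 'gripper_force': 0.0, 'grip_width': 0.085}
```

View pics/top0.png

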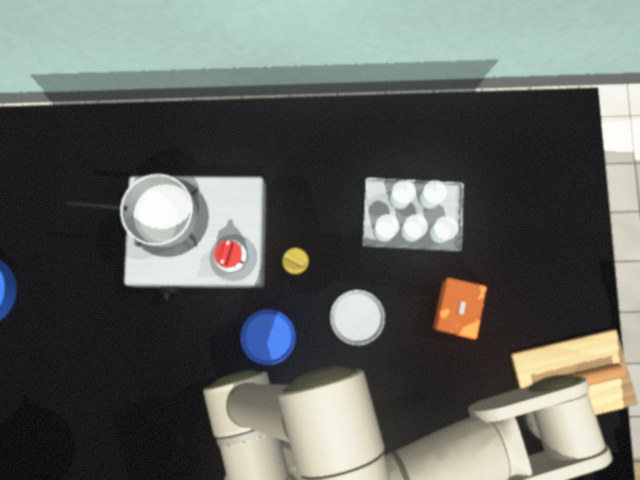

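View pics/scene0.png

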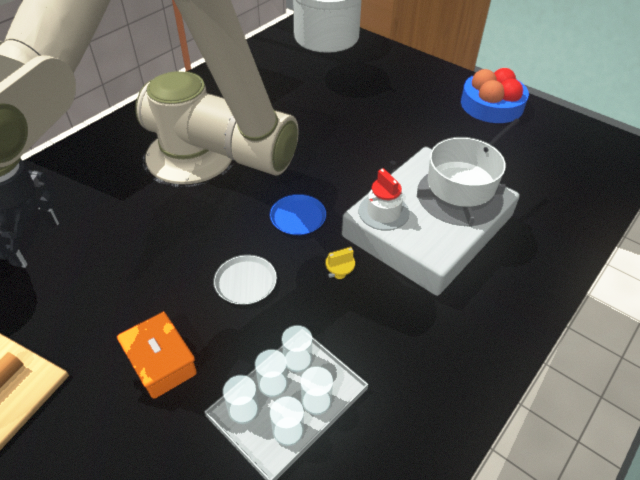

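The red cap sits on the stove at top (230,254); the yellow one at (295,261) is a decoy because of its colour. The steel saucer is at (357,317); the blue one at (268,336) isn't meant. Next I'll measure these and make the confirming crop.

Run:
```python
from h import *
for n in('top','scene'):
    z=np.load(f'/tmp/{n}.npz'); im,d=z['im'],z['d']; m=env.camera_model(n); W=world(d,m)
    r,g,b=[im[...,i].astype(int) for i in range(3)]
    red=(r>110)&(g<70)&(b<70)&(d>0)
    P=W; near=red&(abs(P[...,2]-.17)<.05)
    k,l,st,c=cv2.connectedComponentsWithStats(near.astype(np.uint8))
    for i in range(1,k):
        if st[i,4]<40: continue
        p=P[l==i]; w=p[p[:,2]>.172]; print(n,'red',c[i].round(1),st[i,4],np.median(p,0).round(4),'zmax',np.percentile(p[:,2],98).round(4))
        if len(w)>8:
            xy=w[:,:2].astype(np.float32); rc=cv2.minAreaRect(xy); ev=np.linalg.svd(xy-xy.mean(0),full_matrices=False)[2][0]
            print(' wing n',len(w),w.mean(0).round(4),rc,'svd ang',np.degrees(np.arctan2(ev[1],ev[0])).round(1))
    # saucer rim
    c0=(357,317) if n=='top' else (245,280)
    v,u=np.mgrid[0:480,0:640]
    s=(abs(P[...,2]-.008)<.016)&(np.hypot(u-c0[0],v-c0[1])<45)&(im.min(-1)>90)
    p=P[s]; (cx,cy),rad=cv2.minEnclosingCircle(p[:,:2].astype(np.float32)); print(n,'saucer',cx,cy,rad,np.median(p,0).round(4),p[:,:2].max(0)/2+p[:,:2].min(0)/2, np.ptp(p[:,:2],axis=0))
    # stove top
    t=(abs(P[...,2]-.085)<.012)&(P[...,1]>-.1)&(im.min(-1)>90)
    print(n,'stove',cv2.minAreaRect(P[t][:,:2].astype(np.float32)),np.median(P[t][:,2]))
a=np.load('/tmp/top.npz')['im'][215:295,190:320];b=np.load('/tmp/scene.npz')['im'][150:250,330:430]
f=lambda x:cv2.resize(x,(400,400*x.shape[0]//x.shape[1]),interpolation=cv2.INTER_CUBIC)
A,B=f(a),f(b); A=np.pad(A,((0,400-A.shape[0]),(0,0),(0,0))); save('crop1',np.hstack([A,B]))
```

```text
top red [228.9 253.7] 61 [0.5532 0.072  0.1712] zmax 0.1856
 wing n 28 [0.5533 0.072  0.1783] ((0.5537226796150208, 0.07190270721912384), (0.0022409893572330475, 0.04797443002462387), 73.34829711914062) svd ang 162.5
top saucer 0.410727322101593 -0.2095736712217331 0.06907550990581512 [ 0.4107 -0.2095  0.0042] [ 0.41092907 -0.21052772] [0.13646636 0.13466772]
top stove ((0.623680830001831, 0.12270967662334442), (0.4187207520008087, 0.2610153257846832), 88.20166015625) 0.08522064019406295
scene red [385.5 186.4] 547 [0.5605 0.0666 0.1589] zmax 0.186
 wing n 170 [0.5597 0.0706 0.1808] ((0.5586221814155579, 0.07412683963775635), (0.01794789545238018, 0.05372558906674385), 72.13063049316406) svd ang -16.7
scene saucer 0.40789690613746643 -0.20575600862503052 0.07451897859573364 [ 0.4074 -0.2085  0.0024] [ 0.40568786 -0.20658832] [0.1431641  0.14187814]
scene stove ((0.051935434341430664, 0.34990420937538147), (1.4184160232543945, 0.8456960916519165), 0.3407277762889862) 0.08327787933184683
```

View pics/crop1.png

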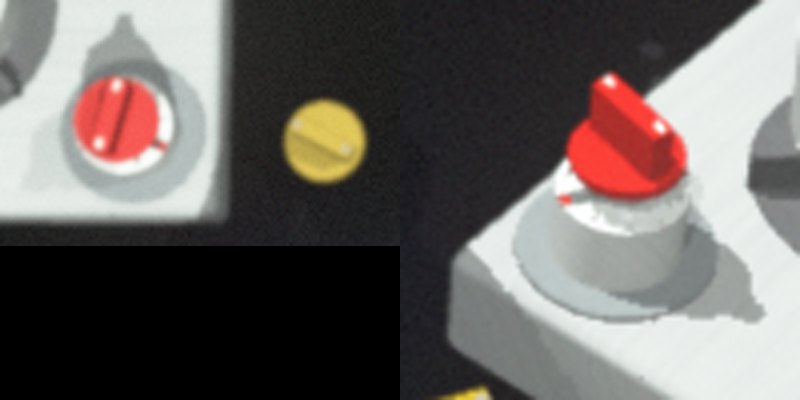

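```bash
cat >> h.py <<'E'
def ray(n,u,v,z):
    m=env.camera_model(n); f=240/np.tan(np.radians(m['fovy']/2)); T=np.array(m['T'])
    r=T[:3,:3]@np.array([(u-m['cx'])/f,(v-m['cy'])/f,1]); return (T[:3,3]+r*(z-T[2,3])/r[2])[:2]
E
python3 - <<'E'
from h import *
for n,a,b,s in(('top',(228,242.6),(222.2,262.1),(242,262.8)),('scene',(382,170),(395,182),(371.3,200))):
    p,q=ray(n,*a,.187),ray(n,*b,.187); c=(p+q)/2; e=p-q; s=ray(n,*s,.131)
    print(n,p,q,c,np.linalg.norm(e),np.degrees(np.arctan2(e[1],e[0])),'dab',s,np.linalg.norm(s-c),np.degrees(np.arctan2(*(s-c)[::-1])))
    # disc centroid: top face z=.156
z=np.load('/tmp/top.npz'); im=z['im'].astype(int)
red=((im[...,0]>130)&(im[...,1]<110)&(im[...,2]<110)).astype(np.uint8); red[:235]=0;red[275:]=0;red[:,:205]=0;red[:,250:]=0
pts=np.argwhere(red)[:,::-1].astype(np.float32); (u,v),r=cv2.minEnclosingCircle(pts[np.hypot(*(pts-[228.5,253.5]).T)<18]); print(u,v,r,ray('top',u,v,.156))
E
```

```text
top [0.57551152 0.07059171] [0.53384397 0.08328432] [0.55467774 0.07693801] 0.043557857888558024 -16.941576885135152 dab [0.53732595 0.04978529] 0.0322235204043971 -122.58038352800965
scene [0.53921674 0.08014574] [0.58021677 0.06679993] [0.55971676 0.07347284] 0.04311744076837636 161.96955514917548 dab [0.54320729 0.04480517] 0.03308168159391623 -119.9372784095056
228.44805908203125 253.07467651367188 14.00931453704834 [0.55688615 0.07543431]
```

The crop confirms the red cap in the neck, with its wing at -17° and the dab at about -121°, which matches dot +75°. The cap is at about (0.557, 0.0753), and the neck axis is at about -16°. The approach comes next.

Call:
{"fn": "servo_tool", "kwargs": {"steps": [{"tx":0.8,"ty":1.4,"yaw":-2,"claw":5},{"tx":1.6,"ty":2.9,"yaw":-2.2,"claw":5},{"tx":1.6,"ty":2.9,"yaw":-2.2,"claw":5},{"tx":1.6,"ty":2.9,"yaw":-2.2,"claw":5},{"tx":1.6,"ty":2.9,"yaw":-2.2,"claw":5},{"tx":1.6,"ty":2.9,"yaw":-2.2,"claw":5},{"tx":1.6,"ty":2.9,"yaw":-2.2,"claw":5},{"tx":1.6,"ty":2.9,"yaw":-2.2,"claw":5},{"tx":1.6,"ty":2.9,"yaw":-2.2,"claw":5},{"tx":1.6,"ty":2.9,"yaw":-2.2,"claw":5},{"tx":1.6,"ty":2.9,"yaw":-2.2,"claw":5},{"tx":1.6,"ty":2.9,"yaw":-2.2,"claw":5},{"tx":1.6,"ty":2.9,"yaw":-2.2,"claw":5},{"tx":1.6,"ty":2.9,"yaw":-2.2,"claw":5},{"tx":1.6,"ty":2.9,"yaw":-2.2,"claw":5},{"tx":1.6,"ty":2.9,"yaw":-2.2,"claw":5},{"tx":1.6,"ty":2.9,"yaw":-2.2,"claw":5},{"tx":1.6,"ty":2.9,"yaw":-2.2,"claw":5},{"tx":1.6,"ty":2.9,"yaw":-2.2,"claw":5},{"tx":1.6,"ty":2.9,"yaw":-2.2,"claw":5}]}}

```text
invalid input at $.steps[0]: expected keys tx, ty, tz, yaw, claw
```

Call:
{"fn": "servo_tool", "kwargs": {"steps": [{"tx":0.8,"ty":1.4,"tz":0,"yaw":-2,"claw":5},{"tx":1.6,"ty":2.9,"tz":0,"yaw":-2.2,"claw":5},{"tx":1.6,"ty":2.9,"tz":0,"yaw":-2.2,"claw":5},{"tx":1.6,"ty":2.9,"tz":0,"yaw":-2.2,"claw":5},{"tx":1.6,"ty":2.9,"tz":0,"yaw":-2.2,"claw":5},{"tx":1.6,"ty":2.9,"tz":0,"yaw":-2.2,"claw":5},{"tx":1.6,"ty":2.9,"tz":0,"yaw":-2.2,"claw":5},{"tx":1.6,"ty":2.9,"tz":0,"yaw":-2.2,"claw":5},{"tx":1.6,"ty":2.9,"tz":0,"yaw":-2.2,"claw":5},{"tx":1.6,"ty":2.9,"tz":0,"yaw":-2.2,"claw":5},{"tx":1.6,"ty":2.9,"tz":0,"yaw":-2.2,"claw":5},{"tx":1.6,"ty":2.9,"tz":0,"yaw":-2.2,"claw":5},{"tx":1.6,"ty":2.9,"tz":0,"yaw":-2.2,"claw":5},{"tx":1.6,"ty":2.9,"tz":0,"yaw":-2.2,"claw":5},{"tx":1.6,"ty":2.9,"tz":0,"yaw":-2.2,"claw":5},{"tx":1.6,"ty":2.9,"tz":0,"yaw":-2.2,"claw":5},{"tx":1.6,"ty":2.9,"tz":0,"yaw":-2.2,"claw":5},{"tx":1.6,"ty":2.9,"tz":0,"yaw":-2.2,"claw":5},{"tx":1.6,"ty":2.9,"tz":0,"yaw":-2.2,"claw":5},{"tx":1.6,"ty":2.9,"tz":0,"yaw":-2.2,"claw":5}], "newtons": 60}}

```text
time_s: 2.1
position: [0.5515, 0.0711, 0.25]
tool_rot: [[0.95, -0.311, -0.001], [-0.311, -0.95, 0.0], [-0.001, 0.0, -1.0]]
ft_force: [-0.6, -0.6, 0.1]
grip_width: 0.0497
gripper_force: 0.0
```

Call:
{"fn": "servo_tool", "kwargs": {"steps": [{"tx":0.2,"ty":0.2,"tz":-2,"yaw":1,"claw":5},{"tx":0,"ty":0,"tz":-1,"yaw":0,"claw":5},{"tx":0,"ty":0,"tz":0,"yaw":0,"claw":5},{"tx":0,"ty":0,"tz":0,"yaw":0,"claw":5}]}}

```text
time_s: 2.5
position: [0.553, 0.0711, 0.2206]
tool_rot: [[0.956, -0.294, -0.0], [-0.294, -0.956, -0.0], [-0.0, 0.0, -1.0]]
ft_force: [-0.0, -0.3, 0.9]
grip_width: 0.0499
gripper_force: 0.0
```

Run:
```python
from h import *
im,d,m=grab('scene'); save('s1',cv2.resize(im[100:230,320:460],(750,696))[:600])
s=env.observe();print(s['position'],s['ft_force'])
```

```text
[0.55317914 0.07110423 0.22101095] [ 0.28893704 -0.30463213 -0.07120462]
```

View pics/s1.png

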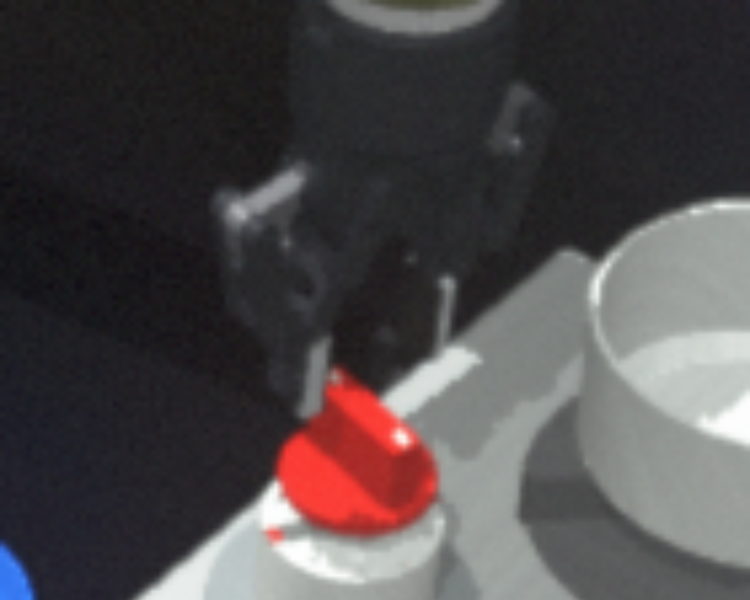

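The open jaws are straddling the wing and lined up with it. I'll shift 4 mm in x and y, then descend.

Call:
{"fn": "servo_tool", "kwargs": {"steps": [{"tx":0.4,"ty":0.4,"tz":0,"yaw":0,"claw":5},{"tx":0,"ty":0,"tz":-1,"yaw":0,"claw":5},{"tx":0,"ty":0,"tz":-1,"yaw":0,"claw":5},{"tx":0,"ty":0,"tz":-1,"yaw":0,"claw":5},{"tx":0,"ty":0,"tz":-0.5,"yaw":0,"claw":5},{"tx":0,"ty":0,"tz":-0.4,"yaw":0,"claw":5},{"tx":0,"ty":0,"tz":0,"yaw":0,"claw":5},{"tx":0,"ty":0,"tz":0,"yaw":0,"claw":3},{"tx":0,"ty":0,"tz":0,"yaw":0,"claw":2.2},{"tx":0,"ty":0,"tz":0,"yaw":0,"claw":2},{"tx":0,"ty":0,"tz":0,"yaw":0,"claw":2}], "newtons": 20}}

```text
time_s: 3.65
position: [0.5572, 0.0757, 0.1815]
tool_rot: [[0.956, -0.293, 0.0], [-0.293, -0.956, -0.0], [0.0, -0.0, -1.0]]
ft_force: [-0.2, 0.4, 0.8]
grip_width: 0.0201
gripper_force: 0.0
```

Call:
{"fn": "servo_tool", "kwargs": {"steps": [{"tx":0,"ty":0,"tz":0,"yaw":0,"claw":1.5},{"tx":0,"ty":0,"tz":0,"yaw":0,"claw":1.3},{"tx":0,"ty":0,"tz":0,"yaw":0,"claw":1},{"tx":0,"ty":0,"tz":0,"yaw":0,"claw":0.5},{"tx":0,"ty":0,"tz":0,"yaw":0,"claw":0.5},{"tx":0,"ty":0,"tz":0,"yaw":0,"claw":0.5}], "newtons": 20}}

```text
time_s: 4.25
position: [0.5572, 0.0758, 0.1815]
tool_rot: [[0.956, -0.293, 0.0], [-0.293, -0.956, 0.0], [0.0, -0.0, -1.0]]
ft_force: [-0.7, 1.2, 3.3]
grip_width: 0.0136
gripper_force: 20.0
```

Call:
{"fn": "servo_tool", "kwargs": {"steps": [{"tx":0,"ty":0,"tz":0,"yaw":0,"claw":0.5},{"tx":0,"ty":0,"tz":0,"yaw":0,"claw":0.5},{"tx":0,"ty":0,"tz":-0.1,"yaw":0,"claw":0.5},{"tx":0,"ty":0,"tz":-0.1,"yaw":0,"claw":0.5},{"tx":0,"ty":0,"tz":-0.1,"yaw":0,"claw":0.5},{"tx":0,"ty":0,"tz":0,"yaw":0,"claw":0.5}], "newtons": 80}}

```text
time_s: 4.85
position: [0.5572, 0.0758, 0.1783]
tool_rot: [[0.956, -0.293, 0.0], [-0.293, -0.956, 0.0], [0.0, -0.0, -1.0]]
ft_force: [-0.4, 2.4, 4.2]
grip_width: 0.0125
gripper_force: 82.1
```

Call:
{"fn": "servo_tool", "kwargs": {"steps": [{"tx":0,"ty":0,"tz":-0.05,"yaw":0,"claw":0.5},{"tx":0,"ty":0,"tz":-0.05,"yaw":0,"claw":0.5},{"tx":0,"ty":0,"tz":-0.05,"yaw":0,"claw":0.5},{"tx":0,"ty":0,"tz":0,"yaw":0,"claw":0.5}]}}

```text
time_s: 5.25
position: [0.5572, 0.0758, 0.1768]
tool_rot: [[0.956, -0.293, 0.0], [-0.293, -0.956, 0.0], [0.0, -0.0, -1.0]]
ft_force: [0.3, 1.8, 5.7]
grip_width: 0.0123
gripper_force: 82.2
```

Call:
{"fn": "servo_tool", "kwargs": {"steps": [{"tx":0,"ty":0,"tz":-0.05,"yaw":0,"claw":0.5},{"tx":0,"ty":0,"tz":0,"yaw":0,"claw":0.5}]}}

```text
time_s: 5.45
position: [0.5572, 0.0758, 0.1764]
tool_rot: [[0.956, -0.293, 0.0], [-0.293, -0.956, 0.0], [0.0, -0.0, -1.0]]
ft_force: [-0.8, 2.1, 5.3]
grip_width: 0.0124
gripper_force: 82.2
```

Call:
{"fn": "servo_tool", "kwargs": {"steps": [{"tx":0,"ty":0,"tz":-0.05,"yaw":0,"claw":0.5},{"tx":0,"ty":0,"tz":-0.05,"yaw":0,"claw":0.5},{"tx":0,"ty":0,"tz":0,"yaw":0,"claw":0.5}]}}

```text
time_s: 5.75
position: [0.5572, 0.0757, 0.1754]
tool_rot: [[0.956, -0.293, 0.0], [-0.293, -0.956, 0.0], [0.0, -0.0, -1.0]]
ft_force: [0.3, 2.2, 5.7]
grip_width: 0.0127
gripper_force: 82.2
```

Call:
{"fn": "servo_tool", "kwargs": {"steps": [{"tx":0,"ty":0,"tz":-0.05,"yaw":0,"claw":0.5},{"tx":0,"ty":0,"tz":-0.05,"yaw":0,"claw":0.5},{"tx":0,"ty":0,"tz":0,"yaw":0,"claw":0.5}]}}

```text
time_s: 6.05
position: [0.5572, 0.0757, 0.1744]
tool_rot: [[0.956, -0.293, 0.0], [-0.293, -0.956, 0.0], [0.0, -0.0, -1.0]]
ft_force: [0.7, 2.7, 7.0]
grip_width: 0.0125
gripper_force: 82.3
```

Call:
{"fn": "servo_tool", "kwargs": {"steps": [{"tx":0,"ty":0,"tz":-0.05,"yaw":0,"claw":0.5},{"tx":0,"ty":0,"tz":0,"yaw":0,"claw":0.5},{"tx":0,"ty":0,"tz":0,"yaw":0,"claw":0.5}]}}

```text
time_s: 6.35
position: [0.5572, 0.0758, 0.174]
tool_rot: [[0.956, -0.293, 0.0], [-0.293, -0.956, 0.0], [0.0, -0.0, -1.0]]
ft_force: [-0.8, 1.8, 6.2]
grip_width: 0.0125
gripper_force: 82.3
```

Only the spring so far: 6.2 N at 7.5 mm. Continuing down.

Call:
{"fn": "servo_tool", "kwargs": {"steps": [{"tx":0,"ty":0,"tz":-0.05,"yaw":0,"claw":0.5},{"tx":0,"ty":0,"tz":-0.05,"yaw":0,"claw":0.5},{"tx":0,"ty":0,"tz":0,"yaw":0,"claw":0.5}]}}

```text
time_s: 6.65
position: [0.5572, 0.0758, 0.1729]
tool_rot: [[0.956, -0.293, 0.0], [-0.293, -0.956, 0.0], [0.0, -0.0, -1.0]]
ft_force: [-0.6, 2.0, 6.4]
grip_width: 0.0124
gripper_force: 82.3
```

Call:
{"fn": "servo_tool", "kwargs": {"steps": [{"tx":0,"ty":0,"tz":-0.05,"yaw":0,"claw":0.5},{"tx":0,"ty":0,"tz":-0.05,"yaw":0,"claw":0.5},{"tx":0,"ty":0,"tz":0,"yaw":0,"claw":0.5}]}}

```text
time_s: 6.95
position: [0.5572, 0.0757, 0.172]
tool_rot: [[0.956, -0.293, 0.0], [-0.293, -0.956, 0.0], [0.0, -0.0, -1.0]]
ft_force: [0.2, 2.4, 6.5]
grip_width: 0.0121
gripper_force: 82.3
```

Call:
{"fn": "servo_tool", "kwargs": {"steps": [{"tx":0,"ty":0,"tz":-0.05,"yaw":0,"claw":0.5},{"tx":0,"ty":0,"tz":-0.05,"yaw":0,"claw":0.5},{"tx":0,"ty":0,"tz":0,"yaw":0,"claw":0.5}]}}

```text
time_s: 7.25
position: [0.5572, 0.0757, 0.1715]
tool_rot: [[0.956, -0.293, 0.001], [-0.293, -0.956, -0.0], [0.001, -0.0, -1.0]]
ft_force: [-0.9, 2.5, 10.2]
grip_width: 0.0123
gripper_force: 83.1
```

Call:
{"fn": "servo_tool", "kwargs": {"steps": [{"tx":0,"ty":0,"tz":-0.04,"yaw":0,"claw":0.5},{"tx":0,"ty":0,"tz":0,"yaw":0,"claw":0.5},{"tx":0,"ty":0,"tz":0,"yaw":0,"claw":0.5}]}}

```text
time_s: 7.55
position: [0.5573, 0.0757, 0.1715]
tool_rot: [[0.956, -0.293, 0.001], [-0.293, -0.956, -0.0], [0.001, -0.0, -1.0]]
ft_force: [-3.2, 2.7, 12.9]
grip_width: 0.0126
gripper_force: 83.4
```

Bottom confirmed at z = 0.1715, about 10 mm down. I'll ease off to just above it and start twisting.

Call:
{"fn": "servo_tool", "kwargs": {"steps": [{"tx":0,"ty":0,"tz":0.13,"yaw":0,"claw":0.5},{"tx":0,"ty":0,"tz":0,"yaw":0,"claw":0.5},{"tx":0,"ty":0,"tz":0,"yaw":2,"claw":0.5},{"tx":0,"ty":0,"tz":0,"yaw":2,"claw":0.5},{"tx":0,"ty":0,"tz":0,"yaw":2,"claw":0.5},{"tx":0,"ty":0,"tz":0,"yaw":2,"claw":0.5},{"tx":0,"ty":0,"tz":0,"yaw":2,"claw":0.5},{"tx":0,"ty":0,"tz":0,"yaw":0,"claw":0.5}]}}

```text
time_s: 8.35
position: [0.5573, 0.0755, 0.172]
tool_rot: [[0.993, -0.121, 0.001], [-0.121, -0.993, -0.001], [0.001, 0.0, -1.0]]
ft_force: [0.9, 1.0, 6.6]
grip_width: 0.0122
gripper_force: 82.3
```

```bash
python3 -c "
from h import *
s=env.observe();print(s['position'],s['ft_force'],s['wrist_torque'],s['time_s'])"
```

```text
[0.5572933  0.07548198 0.17198248] [0.85377975 0.95208278 6.60881758] [0.21698755 0.01109081 0.01385897] 8.35
```

Call:
{"fn": "servo_tool", "kwargs": {"steps": [{"tx":0,"ty":0,"tz":0,"yaw":3,"claw":0.5},{"tx":0,"ty":0,"tz":0,"yaw":3,"claw":0.5},{"tx":0,"ty":0,"tz":0,"yaw":3,"claw":0.5},{"tx":0,"ty":0,"tz":0,"yaw":3,"claw":0.5},{"tx":0,"ty":0,"tz":0,"yaw":3,"claw":0.5},{"tx":0,"ty":0,"tz":0,"yaw":3,"claw":0.5},{"tx":0,"ty":0,"tz":0,"yaw":3,"claw":0.5},{"tx":0,"ty":0,"tz":0,"yaw":3,"claw":0.5},{"tx":0,"ty":0,"tz":0,"yaw":3,"claw":0.5},{"tx":0,"ty":0,"tz":0,"yaw":3,"claw":0.5},{"tx":0,"ty":0,"tz":0,"yaw":0,"claw":0.5}]}}

```text
time_s: 9.45
position: [0.5574, 0.0754, 0.172]
tool_rot: [[0.92, 0.392, 0.001], [0.392, -0.92, -0.001], [0.001, 0.001, -1.0]]
ft_force: [0.9, 0.9, 6.7]
grip_width: 0.0125
gripper_force: 82.4
```

```bash
python3 -c "
from h import *
s=env.observe();print(s['position'],s['ft_force'],s['wrist_torque'],s['time_s'])"
```

```text
[0.55736979 0.0754308  0.17201639] [0.87102945 0.91583615 6.66275705] [ 0.15504333 -0.05432909  0.04304267] 9.45
```

Call:
{"fn": "servo_tool", "kwargs": {"steps": [{"tx":0,"ty":0,"tz":0,"yaw":3,"claw":0.5},{"tx":0,"ty":0,"tz":0,"yaw":3,"claw":0.5},{"tx":0,"ty":0,"tz":0,"yaw":3,"claw":0.5},{"tx":0,"ty":0,"tz":0,"yaw":3,"claw":0.5},{"tx":0,"ty":0,"tz":0,"yaw":3,"claw":0.5},{"tx":0,"ty":0,"tz":0,"yaw":3,"claw":0.5},{"tx":0,"ty":0,"tz":0,"yaw":3,"claw":0.5},{"tx":0,"ty":0,"tz":0,"yaw":3,"claw":0.5},{"tx":0,"ty":0,"tz":0,"yaw":3,"claw":0.5},{"tx":0,"ty":0,"tz":0,"yaw":2,"claw":0.5},{"tx":0,"ty":0,"tz":0,"yaw":0,"claw":0.5}]}}

```text
time_s: 10.55
position: [0.5573, 0.0755, 0.172]
tool_rot: [[0.615, 0.788, 0.001], [0.788, -0.615, -0.001], [0.0, 0.001, -1.0]]
ft_force: [-0.3, 1.2, 7.3]
grip_width: 0.0123
gripper_force: 82.4
```

```bash
python3 -c "
from h import *
s=env.observe();print(s['position'],s['ft_force'],s['wrist_torque'],s['time_s'])"
```

```text
[0.5573091  0.07550975 0.17199852] [-0.31397746  1.23956106  7.30310674] [ 0.1458069  -0.03927117 -0.01715459] 10.55
```

Call:
{"fn": "servo_tool", "kwargs": {"steps": [{"tx":0,"ty":0,"tz":0,"yaw":1,"claw":0.5},{"tx":0,"ty":0,"tz":0,"yaw":1,"claw":0.5},{"tx":0,"ty":0,"tz":0,"yaw":1,"claw":0.5},{"tx":0,"ty":0,"tz":0,"yaw":1,"claw":0.5},{"tx":0,"ty":0,"tz":0,"yaw":1,"claw":0.5},{"tx":0,"ty":0,"tz":0,"yaw":0,"claw":0.5}]}}

```text
time_s: 11.15
position: [0.5571, 0.0756, 0.172]
tool_rot: [[0.545, 0.839, 0.0], [0.839, -0.545, -0.0], [-0.0, 0.0, -1.0]]
ft_force: [-0.2, 0.8, 6.8]
grip_width: 0.0124
gripper_force: 82.5
```

```bash
python3 -c "
from h import *
s=env.observe();print(s['position'],s['ft_force'],s['wrist_torque'],s['time_s'])"
```

```text
[0.55709515 0.07556984 0.17195006] [-0.23575026  0.78811496  6.81208134] [ 0.25241637  0.12363718 -0.01502515] 11.15
```

Call:
{"fn": "servo_tool", "kwargs": {"steps": [{"tx":0,"ty":0,"tz":0,"yaw":1,"claw":0.5},{"tx":0,"ty":0,"tz":0,"yaw":1,"claw":0.5},{"tx":0,"ty":0,"tz":0,"yaw":0,"claw":0.5}]}}

```text
time_s: 11.45
position: [0.5567, 0.0758, 0.172]
tool_rot: [[0.515, 0.857, -0.001], [0.857, -0.515, 0.0], [-0.0, -0.001, -1.0]]
ft_force: [-2.5, 1.7, 6.9]
grip_width: 0.0126
gripper_force: 82.6
```

```bash
python3 -c "
from h import *
s=env.observe();print(s['position'],s['ft_force'],s['wrist_torque'],s['time_s'])"
```

```text
[0.55670859 0.07577569 0.17195241] [-2.50908491  1.74736799  6.9115019 ] [ 0.41372609  0.49198525 -0.12957819] 11.45
```

The end wall can be felt: the wrist moment is -0.13 N·m and the tool is being pushed 0.4 mm sideways. Now raising gently through the roof.

Call:
{"fn": "servo_tool", "kwargs": {"steps": [{"tx":0,"ty":0,"tz":0.2,"yaw":0,"claw":0.5},{"tx":0,"ty":0,"tz":0.2,"yaw":0,"claw":0.5},{"tx":0,"ty":0,"tz":0.2,"yaw":0,"claw":0.5},{"tx":0,"ty":0,"tz":0.2,"yaw":0,"claw":0.5},{"tx":0,"ty":0,"tz":0.1,"yaw":0,"claw":0.5},{"tx":0,"ty":0,"tz":0.1,"yaw":0,"claw":0.5},{"tx":0,"ty":0,"tz":0.1,"yaw":0,"claw":0.5},{"tx":0,"ty":0,"tz":0,"yaw":0,"claw":0.5}]}}

```text
time_s: 12.25
position: [0.5568, 0.0758, 0.1826]
tool_rot: [[0.515, 0.857, -0.001], [0.857, -0.515, 0.0], [-0.0, -0.001, -1.0]]
ft_force: [-5.3, 1.9, 1.6]
grip_width: 0.0123
gripper_force: 81.8
```

```bash
python3 -c "
from h import *
s=env.observe();print(s['position'],s['ft_force'],s['wrist_torque'],s['time_s'])"
```

```text
[0.55681192 0.07575075 0.18261731] [-5.27639765  1.92579771  1.56646234] [ 0.41310255  0.87860248 -0.08207   ] 12.25
```

Call:
{"fn": "servo_tool", "kwargs": {"steps": [{"tx":-0.05,"ty":0.02,"tz":0,"yaw":-0.5,"claw":0.5},{"tx":0,"ty":0,"tz":0.1,"yaw":0,"claw":0.5},{"tx":0,"ty":0,"tz":0,"yaw":0,"claw":0.5}]}}

```text
time_s: 12.55
position: [0.5568, 0.0758, 0.184]
tool_rot: [[0.523, 0.852, 0.001], [0.852, -0.523, -0.0], [0.0, 0.001, -1.0]]
ft_force: [-2.8, -0.0, 3.9]
grip_width: 0.0123
gripper_force: 82.0
```

```bash
python3 -c "
from h import *
s=env.observe();print(s['position'],s['ft_force'],s['wrist_torque'],s['time_s'])"
```

```text
[0.55679595 0.07580941 0.18403493] [-2.82691556e+00 -9.77274098e-05  3.89595239e+00] [ 0.13140932  0.65802386 -0.00625088] 12.55
```

It's 2.5 mm above the locked height with only the spring force, so the pins are in the slots. Continuing up.

Call:
{"fn": "servo_tool", "kwargs": {"steps": [{"tx":-0.02,"ty":0,"tz":0.1,"yaw":0,"claw":0.5},{"tx":0,"ty":0,"tz":0.1,"yaw":0,"claw":0.5},{"tx":0,"ty":0,"tz":0.1,"yaw":0,"claw":0.5},{"tx":0,"ty":0,"tz":0,"yaw":0,"claw":0.5}]}}

```text
time_s: 12.95
position: [0.5566, 0.0758, 0.1866]
tool_rot: [[0.523, 0.852, 0.0], [0.852, -0.523, -0.0], [0.0, 0.0, -1.0]]
ft_force: [0.2, 0.9, -0.9]
grip_width: 0.0125
gripper_force: 81.4
```

```bash
python3 -c "
from h import *
s=env.observe();print(s['position'],s['ft_force'],s['wrist_torque'],s['time_s'])"
```

```text
[0.55663495 0.07582931 0.1866195 ] [ 0.2186146   0.90342045 -0.91469583] [-0.02679926 -0.01534273 -0.02143064] 12.95
```

The cap is free: only its weight of about 1 N is left on the wrist. Lifting and carrying it to the saucer.

Call:
{"fn": "servo_tool", "kwargs": {"steps": [{"tx":0,"ty":0,"tz":0.3,"yaw":0,"claw":0.5},{"tx":0,"ty":0,"tz":0.4,"yaw":0,"claw":0.5},{"tx":0,"ty":0,"tz":0.5,"yaw":0,"claw":0.5},{"tx":0,"ty":0,"tz":0.8,"yaw":0,"claw":0.5},{"tx":0,"ty":0,"tz":1,"yaw":0,"claw":0.5},{"tx":0,"ty":0,"tz":1,"yaw":0,"claw":0.5},{"tx":0,"ty":0,"tz":1,"yaw":0,"claw":0.5},{"tx":0,"ty":0,"tz":1,"yaw":0,"claw":0.5},{"tx":0,"ty":0,"tz":1,"yaw":0,"claw":0.5},{"tx":0,"ty":0,"tz":0.5,"yaw":0,"claw":0.5}]}}

```text
time_s: 13.95
position: [0.5566, 0.0759, 0.263]
tool_rot: [[0.523, 0.852, 0.001], [0.852, -0.523, -0.0], [0.001, 0.001, -1.0]]
ft_force: [0.5, -0.3, -0.8]
grip_width: 0.0124
gripper_force: 81.4
```

Call:
{"fn": "servo_tool", "kwargs": {"steps": [{"tx":-0.4,"ty":-0.8,"tz":0,"yaw":0,"claw":0.5},{"tx":-0.7,"ty":-1.4,"tz":0,"yaw":0,"claw":0.5},{"tx":-0.8,"ty":-1.6,"tz":0,"yaw":0,"claw":0.5},{"tx":-0.8,"ty":-1.6,"tz":0,"yaw":0,"claw":0.5},{"tx":-0.8,"ty":-1.6,"tz":0,"yaw":0,"claw":0.5},{"tx":-0.8,"ty":-1.6,"tz":0,"yaw":0,"claw":0.5},{"tx":-0.8,"ty":-1.6,"tz":0,"yaw":0,"claw":0.5},{"tx":-0.8,"ty":-1.6,"tz":0,"yaw":0,"claw":0.5},{"tx":-0.8,"ty":-1.6,"tz":0,"yaw":0,"claw":0.5},{"tx":-0.8,"ty":-1.6,"tz":0,"yaw":0,"claw":0.5},{"tx":-0.8,"ty":-1.6,"tz":0,"yaw":0,"claw":0.5},{"tx":-0.8,"ty":-1.6,"tz":0,"yaw":0,"claw":0.5},{"tx":-0.8,"ty":-1.6,"tz":0,"yaw":0,"claw":0.5},{"tx":-0.8,"ty":-1.6,"tz":0,"yaw":0,"claw":0.5},{"tx":-0.8,"ty":-1.6,"tz":0,"yaw":0,"claw":0.5},{"tx":-0.8,"ty":-1.6,"tz":0,"yaw":0,"claw":0.5},{"tx":-0.8,"ty":-1.6,"tz":0,"yaw":0,"claw":0.5},{"tx":-0.8,"ty":-1.6,"tz":0,"yaw":0,"claw":0.5},{"tx":-0.8,"ty":-1.6,"tz":0,"yaw":0,"claw":0.5},{"tx":0,"ty":0,"tz":0,"yaw":0,"claw":0.5}]}}

```text
time_s: 15.95
position: [0.4078, -0.2197, 0.2612]
tool_rot: [[0.525, 0.851, -0.001], [0.851, -0.525, 0.0], [-0.0, -0.001, -1.0]]
ft_force: [0.6, -0.4, -0.7]
grip_width: 0.0127
gripper_force: 81.4
```

Run:
```python
from h import *
im,d,m=grab('scene'); save('s2',im)
s=env.observe();print(s['position'],s['ft_force'],s['time_s'])
```

```text
[ 0.40833611 -0.21879101  0.26132283] [ 0.49520043 -0.14972293 -0.72037959] 16.0
```

View pics/s2.png

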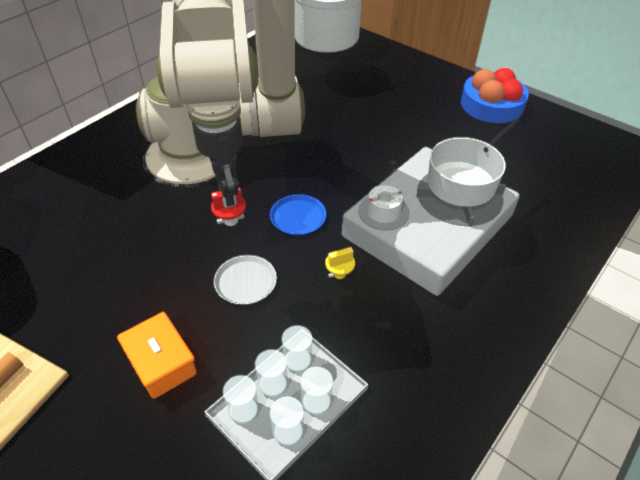

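The cap is held upright (pixel 229,208), the neck is empty and nothing else has moved. I'll shift 1 cm in y over the saucer and descend.

Call:
{"fn": "servo_tool", "kwargs": {"steps": [{"tx":0.1,"ty":0.5,"tz":-0.5,"yaw":0,"claw":0.5},{"tx":0,"ty":0.4,"tz":-1,"yaw":0,"claw":0.5},{"tx":0,"ty":0,"tz":-1.5,"yaw":0,"claw":0.5},{"tx":0,"ty":0,"tz":-1.5,"yaw":0,"claw":0.5},{"tx":0,"ty":0,"tz":-1.5,"yaw":0,"claw":0.5},{"tx":0,"ty":0,"tz":-1.5,"yaw":0,"claw":0.5},{"tx":0,"ty":0,"tz":-1.5,"yaw":0,"claw":0.5},{"tx":0,"ty":0,"tz":-1.5,"yaw":0,"claw":0.5},{"tx":0,"ty":0,"tz":-1.5,"yaw":0,"claw":0.5},{"tx":0,"ty":0,"tz":-1.5,"yaw":0,"claw":0.5},{"tx":0,"ty":0,"tz":-1.5,"yaw":0,"claw":0.5},{"tx":0,"ty":0,"tz":-1,"yaw":0,"claw":0.5},{"tx":0,"ty":0,"tz":-0.8,"yaw":0,"claw":0.5},{"tx":0,"ty":0,"tz":-0.5,"yaw":0,"claw":0.5},{"tx":0,"ty":0,"tz":-0.3,"yaw":0,"claw":0.5},{"tx":0,"ty":0,"tz":0,"yaw":0,"claw":0.5},{"tx":0,"ty":0,"tz":0,"yaw":0,"claw":0.5}]}}

```text
time_s: 17.7
position: [0.4106, -0.2092, 0.086]
tool_rot: [[0.523, 0.852, 0.0], [0.852, -0.523, -0.0], [-0.0, 0.001, -1.0]]
ft_force: [-0.8, 0.1, -2.0]
grip_width: 0.0125
gripper_force: 81.3
```

Call:
{"fn": "servo_tool", "kwargs": {"steps": [{"tx":0,"ty":0,"tz":-0.3,"yaw":0,"claw":0.5},{"tx":0,"ty":0,"tz":-0.3,"yaw":0,"claw":0.5},{"tx":0,"ty":0,"tz":-0.3,"yaw":0,"claw":0.5},{"tx":0,"ty":0,"tz":-0.2,"yaw":0,"claw":0.5},{"tx":0,"ty":0,"tz":-0.1,"yaw":0,"claw":0.5},{"tx":0,"ty":0,"tz":-0.1,"yaw":0,"claw":0.5},{"tx":0,"ty":0,"tz":0,"yaw":0,"claw":0.5}]}}

```text
time_s: 18.4
position: [0.4104, -0.2091, 0.0726]
tool_rot: [[0.523, 0.852, -0.0], [0.852, -0.523, 0.0], [0.0, -0.0, -1.0]]
ft_force: [0.7, 0.6, -0.8]
grip_width: 0.0122
gripper_force: 81.3
```

Call:
{"fn": "servo_tool", "kwargs": {"steps": [{"tx":0,"ty":0,"tz":-0.05,"yaw":0,"claw":0.5},{"tx":0,"ty":0,"tz":-0.05,"yaw":0,"claw":0.5},{"tx":0,"ty":0,"tz":0,"yaw":0,"claw":0.5}]}}

```text
time_s: 18.7
position: [0.4104, -0.2091, 0.0717]
tool_rot: [[0.523, 0.852, -0.0], [0.852, -0.523, 0.0], [0.0, -0.0, -1.0]]
ft_force: [-0.3, -0.1, -0.8]
grip_width: 0.0126
gripper_force: 81.3
```

Call:
{"fn": "servo_tool", "kwargs": {"steps": [{"tx":0,"ty":0,"tz":-0.05,"yaw":0,"claw":0.5},{"tx":0,"ty":0,"tz":-0.05,"yaw":0,"claw":0.5},{"tx":0,"ty":0,"tz":0,"yaw":0,"claw":0.5}]}}

```text
time_s: 19.0
position: [0.4104, -0.2091, 0.0707]
tool_rot: [[0.523, 0.852, -0.0], [0.852, -0.523, 0.0], [-0.0, -0.0, -1.0]]
ft_force: [0.2, 0.6, -0.4]
grip_width: 0.0128
gripper_force: 81.5
```

Call:
{"fn": "servo_tool", "kwargs": {"steps": [{"tx":0,"ty":0,"tz":-0.05,"yaw":0,"claw":0.5},{"tx":0,"ty":0,"tz":0,"yaw":0,"claw":0.5}]}}

```text
time_s: 19.2
position: [0.4104, -0.2091, 0.0706]
tool_rot: [[0.523, 0.852, 0.0], [0.852, -0.523, -0.0], [-0.0, 0.0, -1.0]]
ft_force: [-1.1, 0.4, 4.9]
grip_width: 0.0121
gripper_force: 82.4
```

Touchdown at 0.0706 m, as predicted. Easing off, releasing and retreating.

Call:
{"fn": "servo_tool", "kwargs": {"steps": [{"tx":0,"ty":0,"tz":0.03,"yaw":0,"claw":0.5},{"tx":0,"ty":0,"tz":0,"yaw":0,"claw":1.2},{"tx":0,"ty":0,"tz":0,"yaw":0,"claw":1.5},{"tx":0,"ty":0,"tz":0,"yaw":0,"claw":2},{"tx":0,"ty":0,"tz":0,"yaw":0,"claw":3},{"tx":0,"ty":0,"tz":0,"yaw":0,"claw":4.5},{"tx":0,"ty":0,"tz":0,"yaw":0,"claw":5},{"tx":0,"ty":0,"tz":0,"yaw":0,"claw":5},{"tx":0,"ty":0,"tz":0.5,"yaw":0,"claw":5},{"tx":0,"ty":0,"tz":1.5,"yaw":0,"claw":5},{"tx":0,"ty":0,"tz":2.5,"yaw":0,"claw":5},{"tx":0,"ty":0,"tz":2.5,"yaw":0,"claw":5},{"tx":0,"ty":0,"tz":2.5,"yaw":0,"claw":5},{"tx":0,"ty":0,"tz":2.5,"yaw":0,"claw":5},{"tx":0,"ty":0,"tz":2,"yaw":0,"claw":5},{"tx":0,"ty":0,"tz":1,"yaw":0,"claw":5},{"tx":0,"ty":0,"tz":0,"yaw":0,"claw":5}], "newtons": 20}}

```text
time_s: 20.9
position: [0.4107, -0.2093, 0.2215]
tool_rot: [[0.523, 0.852, 0.002], [0.852, -0.523, -0.002], [-0.0, 0.002, -1.0]]
ft_force: [0.7, 0.1, -0.3]
grip_width: 0.0501
gripper_force: 0.0
```

Run:
```python
from h import *
im,d,m=grab('scene'); save('s3',im)
s=env.observe();print(s['position'],s['ft_force'],s['grip_width'],s['time_s'])
```

```text
[ 0.41033299 -0.20901141  0.22039906] [ 0.60442689 -0.12219782 -0.32367466] 0.05006430150840502 20.95
```

View pics/s3.png

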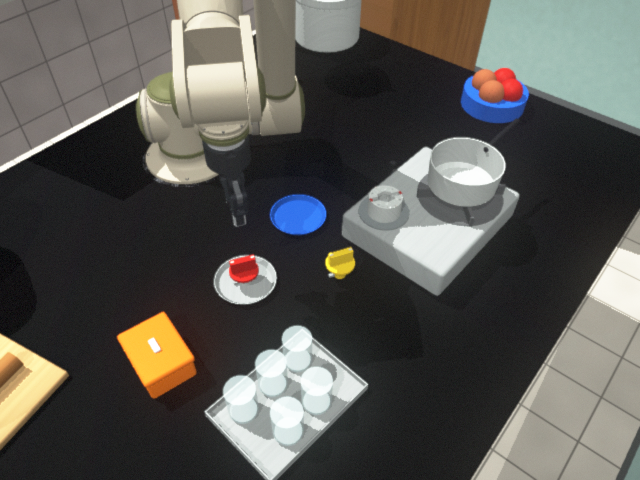

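The cap stands upright at (244,270) in the middle of the steel saucer. The gripper is clear of it and the bystanders haven't moved.

```bash
python3 -c "
from rig import env
print(env.close_job())"
```

```text
the job is handed in; nothing more can be done
None
```

The red cap was pushed to the bottom, twisted free, lifted out and set upright in the middle of the steel saucer; the job is handed in at about 21 s, with no verdict returned.

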